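# Wipe the smoking-wood chips off the pad into the tray

### The arm

A 6-joint arm with a two-finger parallel gripper is mounted at the origin on the work surface. World frame = base frame: x ahead of the robot, y to its left, z up, the work surface at z = 0. Lengths are in mm, angles in rad, forces in N, time in s.
With the tool pointing down it reaches from about 350 to 875 mm from the base axis. Payload 4.2 kg.
Tool frame: the origin (TCP) lies on the mounting face of the last link; the fingertips stand 173 mm ahead of it and the grasp point (between the pads) lies 155 mm ahead of it; z points along the fingers, y is the line along which they close (so a half turn about z gives the same grasp; the last joint's range is limited). The gripper opens to 85 mm and grips with 20 to 120 N. Pads are 22 mm wide; open, the fingers measure 114 mm over their backs; the gripper's body (76 mm by 85 mm) begins 54 mm behind the grasp point. The pads swing forward as they close: fully open they stand 13 mm farther back than shut.
Start: joints at [1.429, 0.385, 0.008, 0, -1.194, -0.259], TCP at [243.814, 575.461, 404.712] pointing down, gripper open.
Joint ranges: [-3.14, 3.14], [-1.21, 2.06], [-1.07, 1.41], [-3.16, 2.05], [-2.99, -0.16], [-3.1, 3.1]. Speed limits (rad/s): [2.79, 2.79, 3.14, 3.14, 3.14, 3.14].

### API

Orientations are given as a unit quaternion [x, y, z, w].
In Python, from bench import arm gives the robot as it stands. The module is installed in compiled form; this text tells all that it offers.
- The arm moves only by the tool move_arm, never from a script. Its arguments are lists of equal length, an entry for each row: "fingers": the finger opening in mm, from 0 to 85.4; "travel": the shift along the tool's x, y, z in mm, a list of three; "dr": the turn, a rotation vector about the tool's x, y, z in rad, a list of three. A call has 1 to 10 rows; each row is the pose to reach, as a shift and turn from the pose commanded when the call began, along the tool's axes at that moment; what a row does not reach only later rows make up. A row lasts 1/10 s, in which the tool goes at most 50 mm and 8.59 degrees, less where a joint would pass 70% of its speed; a pose out of reach is approached as far as the arm can. A call with a gripper value outside its range is refused whole. The fingers move at their own pace and stop on an object; the grip force is fixed at half the most. Time passes only in rows, so rows that repeat a pose let the fingers close. It gives the time, the measured TCP pose, the force, the opening and the grip force at its end, in the units of the state.
- arm.read_state(): the state, without advancing time (a new reading comes with each control period).
- arm.get_image(name): name is "scene" or "top" or "wrist"; returns the picture (384x512x3 uint8, red, green, blue); there is no depth.
- arm.camera_model(name): a dict with "intrinsics" (3x3 intrinsics, pixels), "pose" (4x4, takes a point from camera to world coordinates). Camera axes: x right, y up, looking along -z (the intrinsics and any distortion apply to the point x, -y, -z); pixel columns grow to the right and rows downward; lengths in mm; the calibration is good to about 2 mm. A picture is of the moment at which its call begins: read the wrist's pose just before it. camera_model takes no time and is no camera call; for the wrist camera it gives the pose at the moment of the call.
- arm.job_done(): hands the job in; it is judged then, once.
The state is a dict: "clock": time; "joints": joint angles; "joint_vel": joint speeds; "joint_efforts": joint torques, N m; "position": TCP position; "ee_rot": TCP orientation; "contact_force": force on the tool from outside, world axes, zero at the start; "wrist_torque": the same for the moment, N m; "gripper_width": finger opening in mm; "grasp_force": force on a finger pad.
Only numpy, scipy, OpenCV 4.12 (cv2) and the standard library are available. Lean on these libraries where they do the work, as an engineer would, in place of code of your own. Each camera call takes 0.05 s, during which the arm holds its last target. There are 200 camera calls.

### The job

Take the orange-handled scraper out of its sloping stand and use it to wipe all four wood chips off the teal pad into the metal tray beside it. Then put the scraper back all the way down in its stand. Push the chips only with the scraper, never with the gripper, and leave the blender container, the jar and the pliers where they are.

Things in the scene. Friction and masses are not known exactly. Their poses are not given: they have to be found in the camera images.
- board: fixed wooden chopping board with a teal hard silicone pad covering its top; 200 (x) x 240 (y) x 42 mm high in all, the flat pad surface 42 mm above the counter, no rim. Origin: centre of the underside, z up. The tray stands against one of its two y sides (sometimes +y, sometimes -y), the scraper stand off the other.
- tray: fixed open aluminium catch tray, 200 (x) x 170 (y) x 32 mm high, walls and floor 4 mm, parallel to the board and 2 mm from its side, its rim 10 mm lower than the pad. Origin: centre of the underside; z up.
- stand: fixed white scraper stand, base 110 (x) x 100 (y) mm, 88 mm high. Origin: on the counter, 45 mm short of the base's centre in x; z up. Its slot, open at the top and both y ends, leans 25 degrees from vertical with its top towards the stand's -x. Slot 14 mm wide; its lower cheek (-x side) runs 80 mm up the slope from the slot floor, its upper cheek (+x) 50 mm.
- stand_slot (a point): middle of the slot's floor, at [75, 0, 22] mm in the stand's frame; the scraper's lower edge rests here.
- stand_home (a point): point where the middle of the scraper's handle is when the scraper is fully in the stand, 125 mm up the slope from stand_slot, at [22, 0, 135] mm in the stand's frame.
- scraper: loose bench scraper, about 0.35 kg, 145 mm tall: a flat steel blade 130 mm wide (y), 6 mm thick (x), from z = 0 to 108 mm, with an orange bar handle of 26 (x) x 120 (y) x 40 mm (z = 105 to 145 mm) along its top. Origin: middle of the blade's lower edge; z runs up the blade to the handle. It starts in the stand, leaning 25 degrees. Same from both sides.
- scraper_grip (a point): middle of the scraper's handle, at [0, 0, 125] mm in the scraper's frame.
- chip0: loose pale wood chip, 60 (x) x 30 (y) x 10 mm, 14 g, lying flat on the pad at the start. Origin: about the centre of its underside.
- chip1: loose pale wood chip, 60 (x) x 30 (y) x 10 mm, 14 g, lying flat on the pad at the start. Origin: about the centre of its underside.
- chip2: loose pale wood chip, 60 (x) x 30 (y) x 10 mm, 14 g, lying flat on the pad at the start. Origin: about the centre of its underside.
- chip3: loose pale wood chip, 60 (x) x 30 (y) x 10 mm, 14 g, lying flat on the pad at the start. Origin: about the centre of its underside.
- blender: bystander: tall clear polycarbonate blender container with a black handle, 110 mm across, 220 mm high. Origin: centre of its underside.
- jar: bystander: amber glass spice jar with a red screw top, 54 mm across, 105 mm high. Origin: centre of its underside.
- pliers: bystander: steel pliers with blue grips lying flat, about 195 mm long (x) and 60 mm wide, 14 mm high. Origin: under their middle.
Things that resemble listed ones, but are neither listed nor needed, are in the scene too. Leave any red look-alike of the chip2 alone. What is shaped like the chip1 but blue is not meant.

How it is judged:
By the outcome, as a careful person would: the job done as asked, in the order asked, and still so for the second after the job is handed in, with the robot touching nothing.
It also fails if it takes over 69 s, if anything falls off the work surface, if the arm or the gripper's body presses on something with over 40 N, if the wrist force passes 120 N, or if a joint passes its speed limit or range.

## Working session

There is one attempt and no reset: what is moved stays moved. The work goes in short steps, Python scripts to look and compute and a tool call to move; the robot and the scene stay as the last step left them, time stands still between calls to the robot, and variables do not carry over. Pictures are saved under pics/ and viewed, at most 10 in all, crops included, and the job is handed in when it is done.

Besides the shell and the picture viewer there is one more tool, called after "Call:" as name(argument=value, ...) on one line, values as JSON. move_arm: Moves the arm, as the interface text tells. Its arguments: {"type":"object","properties":{"fingers":{"type":"array","items":{"type":"number"}},"travel":{"type":"array","items":{"type":"array","items":{"type":"number"}}},"dr":{"type":"array","items":{"type":"array","items":{"type":"number"}}}},"required":["fingers","travel","dr"]}

```bash
mkdir -p pics; python3 - <<'E'
from bench import arm
import cv2,numpy as np
np.set_printoptions(precision=4,suppress=True)
for n in("scene","top"):
    im=arm.get_image(n); cv2.imwrite(f"pics/{n}0.png",im[:,:,::-1])
    m=arm.camera_model(n); print(n,{k:(np.array(v) if k in("intrinsics","pose") else v) for k,v in m.items()})
    np.save(n+"0.npy",im)
s=arm.read_state();print(s)
E
```

```text
scene {'intrinsics': array([[366.467 ,   0.    , 257.0728],
       [  0.    , 366.467 , 190.1677],
       [  0.    ,   0.    ,   1.    ]]), 'pose': array([[  -0.3566,   -0.732 ,    0.5805, 1074.3161],
       [   0.9342,   -0.2753,    0.2269,  198.4265],
       [  -0.0063,    0.6232,    0.782 ,  788.6405],
       [   0.    ,    0.    ,    0.    ,    1.    ]])}
top {'intrinsics': array([[385.2703,   0.    , 248.2948],
       [  0.    , 385.2703, 190.5052],
       [  0.    ,   0.    ,   1.    ]]), 'pose': array([[  0.0027,   0.9933,  -0.1156, 439.7482],
       [ -0.9995,  -0.0011,  -0.0323,  -5.1543],
       [ -0.0322,   0.1157,   0.9928, 999.7871],
       [  0.    ,   0.    ,   0.    ,   1.    ]])}
{'clock': 0.1, 'joints': array([ 1.4286,  0.3855,  0.0068, -0.0004, -1.194 , -0.2586]), 'joint_vel': array([-0.0004, -0.0027,  0.0039,  0.0014,  0.0002,  0.0013]), 'joint_efforts': array([ -0.001 , -39.3322,  18.8929,   4.198 ,  -0.0026,   0.    ]), 'position': array([243.7463, 575.3246, 403.7305]), 'ee_rot': array([ 0.98  , -0.1992, -0.0001,  0.001 ]), 'contact_force': array([-0.685 , -0.5475,  0.9507]), 'wrist_torque': array([-0.0326, -0.0422,  0.0545]), 'grasp_force': 0.0, 'gripper_width': 85.44179193304423}
```

View pics/top0.png

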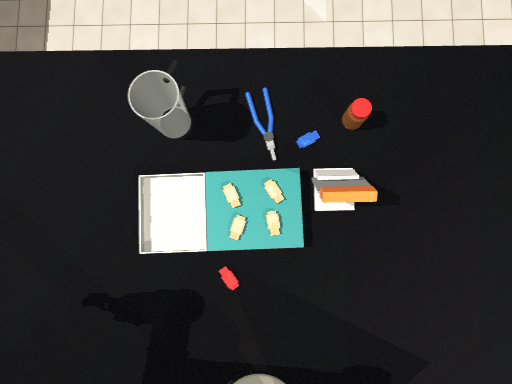

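View pics/scene0.png

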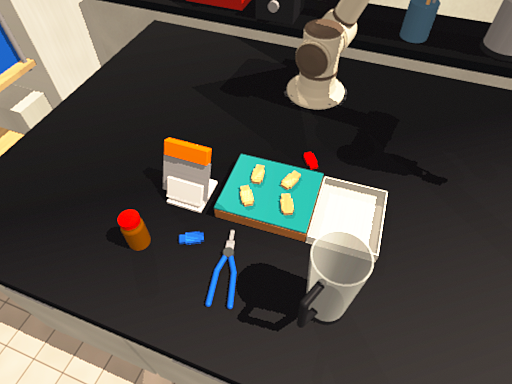

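Top view: the teal pad spans about (206–303, 169–250), with the tray on its left (+y) and the stand with the orange handle on its right (-y, handle at about (348,195)). There are four pale chips at (232,195), (274,191), (238,227) and (273,223). The scene view agrees. The blender, pliers and jar are on the far (+x) side, and the red and blue look-alikes are off the pad.

```bash
cat > h.py <<'E'
import cv2,numpy as np
from bench import arm
np.set_printoptions(precision=3,suppress=True)
def ray(n,px,cm=None):
    m=cm or arm.camera_model(n);K=np.array(m["intrinsics"]);P=np.array(m["pose"])
    px=np.atleast_2d(px).astype(float);d=np.c_[px,np.ones(len(px))]@np.linalg.inv(K).T
    d=d*[1,-1,-1]@P[:3,:3].T
    return P[:3,3],d
def plane(n,px,z,cm=None):
    o,d=ray(n,px,cm);return o+d*((z-o[2])/d[:,2])[:,None]
def proj(n,X):
    m=arm.camera_model(n);K=np.array(m["intrinsics"]);P=np.array(m["pose"])
    c=(np.atleast_2d(X)-P[:3,3])@P[:3,:3]*[1,-1,-1];p=c@K.T;return p[:,:2]/p[:,2:]
def tri(p1,p2,n1="top",n2="scene"):
    o1,d1=ray(n1,p1);o2,d2=ray(n2,p2);out=[]
    for a,b in zip(d1,d2):
        t=np.linalg.lstsq(np.c_[a,-b],o2-o1,rcond=None)[0];x,y=o1+a*t[0],o2+b*t[1]
        out.append(np.r_[(x+y)/2,np.linalg.norm(x-y)])
    return np.array(out)
def mask(im,h0,h1,s0=90,v0=60,s1=255):
    return cv2.inRange(cv2.cvtColor(im,cv2.COLOR_RGB2HSV),(h0,s0,v0),(h1,s1,255))
def cons(m,amin):
    c=cv2.findContours(m,cv2.RETR_EXTERNAL,cv2.CHAIN_APPROX_NONE)[0]
    return sorted([k[:,0,:] for k in c if cv2.contourArea(k)>amin],key=len,reverse=True)
def rect(pts):
    r=cv2.minAreaRect(pts[:,:2].astype(np.float32));return np.array(r[0]),np.array(r[1]),r[2]
E
python3 - <<'E'
from h import *
for n in("top","scene"):
    im=np.load(n+"0.npy")
    k=cons(mask(im,80,98,100,50),800)[0]
    print(n,"pad",*rect(plane(n,k,42)))
    print(" padhull", cv2.approxPolyDP(cv2.convexHull(k),4,True)[:,0].tolist())
    pm=cv2.fillPoly(np.zeros(im.shape[:2],np.uint8),[cv2.convexHull(k)],255)
    for c in cons(mask(im,12,32,40,120)&pm,40): print(" chip",*rect(plane(n,c,50)))
    o=cons(mask(im,3,16,180,90),100)
    for c in o[:2]: print(" orange",cv2.approxPolyDP(cv2.convexHull(c),2,True)[:,0].tolist())
    print(" red/blue",[plane(n,c.mean(0),5)[0] for c in cons(mask(im,0,3,180,90),30)+cons(mask(im,108,125,150,60),30)])
    for c in cons(mask(im,0,180,0,120,60),300)[:8]: print(" white",len(c),cv2.approxPolyDP(cv2.convexHull(c),3,True)[:,0].tolist())
a=np.load("top0.npy")[160:260,130:390];b=np.load("scene0.npy")[130:260,150:400]
cv2.imwrite("pics/c0.png",np.vstack([cv2.resize(a,(780,300),interpolation=2),cv2.resize(b[:,:],(577,300),interpolation=2,).copy() if 0 else cv2.copyMakeBorder(cv2.resize(b,(577,300),interpolation=2),0,0,0,203,0)])[:,:,::-1])
E
```

```text
top pad [506.749  12.352] [198.242 238.556] 2.3925561904907227
 padhull [[299, 168], [303, 246], [208, 250], [205, 172]]
 chip [470.911 -35.052] [58.699 29.894] 9.321529388427734
 chip [459.925  52.462] [29.649 58.814] 71.87525939941406
 chip [538.747  68.281] [59.803 29.67 ] 23.394853591918945
 chip [549.462 -36.579] [60.015 29.699] 33.36195373535156
 orange [[377, 197], [322, 200], [321, 187], [372, 186], [377, 191]]
 orange [[351, 103], [368, 115], [355, 128], [346, 127], [343, 122], [343, 116]]
 red/blue [array([ 775.277, -269.854,    5.   ]), array([772.703, -25.208,   5.   ]), array([765.256,  13.119,   5.   ]), array([ 692.861, -128.839,    5.   ])]
 white 1126 [[511, 0], [511, 44], [16, 50], [18, 27], [48, 0]]
 white 287 [[203, 172], [206, 250], [139, 253], [139, 175]]
 white 254 [[370, 185], [354, 209], [314, 209], [313, 169], [352, 168]]
 white 215 [[141, 73], [159, 70], [173, 78], [187, 113], [188, 127], [184, 133], [168, 136], [131, 108], [128, 90]]
 white 102 [[46, 0], [44, 25], [18, 25], [20, 0]]
 white 82 [[17, 0], [16, 25], [0, 25], [0, 1]]
 white 76 [[16, 27], [14, 5
[... 602 characters left out ...]
array([332.75 ,  76.775,   5.   ]), array([772.359,  -0.202,   5.   ]), array([ 691.022, -130.589,    5.   ]), array([  146.616, -1230.379,     5.   ])]
 white 764 [[0, 125], [0, 0], [97, 0], [302, 39], [297, 47], [24, 133]]
 white 458 [[0, 285], [226, 383], [173, 382], [45, 324], [2, 292]]
 white 405 [[325, 176], [387, 191], [379, 251], [372, 271], [334, 320], [316, 316], [309, 308], [305, 242]]
 white 356 [[340, 53], [350, 48], [508, 78], [511, 89]]
 white 190 [[164, 156], [210, 163], [217, 183], [201, 212], [166, 201]]
 white 155 [[503, 0], [492, 22], [436, 13], [439, 0]]
 white 100 [[6, 347], [31, 359], [15, 383], [0, 383], [0, 355]]
 white 96 [[60, 373], [54, 383], [17, 383], [34, 360]]
```

View pics/c0.png

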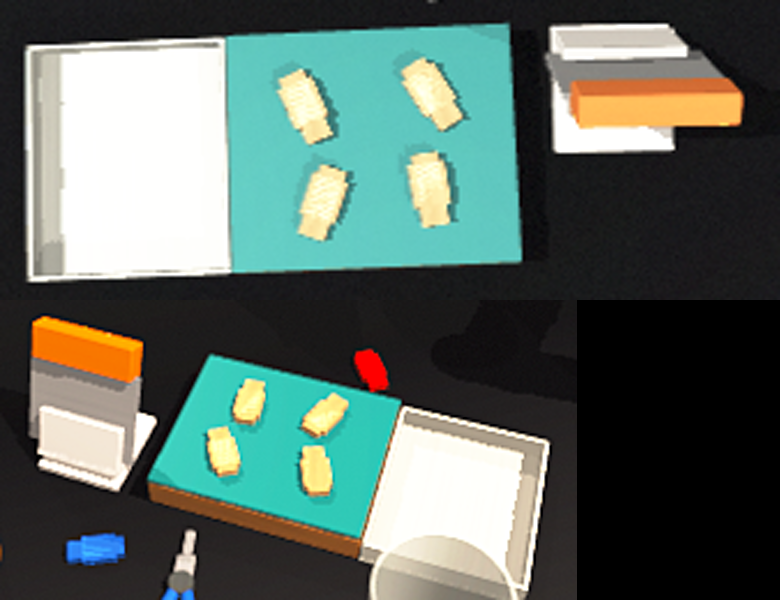

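The crop shows the handle's top face (bright in the top view) and its +x face (bright in the scene view). I'll triangulate the handle corners.

```bash
python3 - <<'E'
from h import *
T=[[377.5,197.5],[322,200.5],[377.5,191],[372,185.5],[321,187]]
S=[[171,136.5],[211.5,147],[163.5,138.5],[164.5,154.5],[209.5,165.5]]
X=tri(T,S);print(X)
# base of stand: near edge corners top view on z 0..10
for z in(0,10): print(z,plane("top",[[313.5,210],[354.5,210],[313,168.5],[352.5,168]],z))
print("tray rim",plane("top",[[204,171],[206,251],[138,254],[138,174]],32))
print("blender base",plane("top",[[172,122]],0),plane("top",[[155,92]],220),"jar",plane("top",[[361,107]],105))
# prediction: handle centre from top view ray vs stand yaw
E
```

```text
[[ 520.3   -254.213  155.731   10.673]
 [ 515.912 -138.962  153.481    0.925]
 [ 536.306 -258.923  159.991    0.628]
 [ 552.888 -257.546  120.219    2.331]
 [ 548.148 -138.044  120.752   10.256]]
0 [[ 505.287 -141.424    0.   ]
 [ 505.345 -246.511    0.   ]
 [ 613.991 -141.951    0.   ]
 [ 615.009 -244.515    0.   ]]
10 [[ 504.632 -140.061   10.   ]
 [ 504.689 -244.097   10.   ]
 [ 612.248 -140.583   10.   ]
 [ 613.256 -242.12    10.   ]]
tray rim [[602.762 139.644  32.   ]
 [400.719 131.399  32.   ]
 [392.615 302.336  32.   ]
 [595.431 309.66   32.   ]]
blender base [[741.725 232.915   0.   ]] [[740.877 218.481 220.   ]] jar [[ 743.5   -243.585  105.   ]]
```

```bash
cat >> h.py <<'E'
from scipy.spatial.transform import Rotation as Ro
def plan(*targets):
    s=arm.read_state();R=Ro.from_quat(s["ee_rot"])
    for p,Rt in targets:
        print("travel",R.inv().apply(np.array(p)-s["position"]).round(1).tolist(),"dr",(R.inv()*(Rt or R)).as_rotvec().round(4).tolist())
def slope(psi,tilt=25):   # tool frame at the stand: z down the slope
    t=np.radians(tilt);s,c=np.sin(t),np.cos(t)
    M=np.array([[0,-c,s],[-1,0,0],[0,-s,-c]])
    return Ro.from_euler("z",psi,degrees=True)*Ro.from_matrix(M)
def st():
    s=arm.read_state();print({k:np.round(s[k],3).tolist() for k in("clock","position","joints","contact_force","gripper_width","grasp_force")},Ro.from_quat(s["ee_rot"]).as_matrix().round(3).tolist())
E
python3 - <<'E'
from h import *
plan(([450,200,450],slope(1.5,0)),([427,-197,368],slope(1.5)))
E
```

```text
travel [336.4, 265.1, -45.7] dr [0.0017, -0.0013, 1.1436]
travel [470.2, 639.5, 37.1] dr [0.3891, 0.2481, 1.1249]
```

Call:
move_arm(fingers=[85,85,85,85,85,85,85,85,85,85], travel=[[336,265,-46],[336,265,-46],[336,265,-46],[336,265,-46],[336,265,-46],[336,265,-46],[336,265,-46],[336,265,-46],[336,265,-46],[336,265,-46]], dr=[[0,0,1.144],[0,0,1.144],[0,0,1.144],[0,0,1.144],[0,0,1.144],[0,0,1.144],[0,0,1.144],[0,0,1.144],[0,0,1.144],[0,0,1.144]])

```text
clock: 1.1
position: [450.8, 197.5, 450.9]
ee_rot: [0.715, -0.7, 0.0, 0.0]
contact_force: [-0.7, 0.6, -0.3]
gripper_width: 85.1
grasp_force: 0.0
```

```bash
python3 - <<'E'
from h import *
st();plan(([427,-197,368],slope(1.5)))
E
```

```text
{'clock': 1.1, 'position': [450.792, 197.526, 450.911], 'joints': [0.744, 0.124, -0.23, 0.0, -1.217, -0.723], 'contact_force': [-0.722, 0.582, -0.318], 'gripper_width': 85.05, 'grasp_force': 0.0} [[0.021, -1.0, 0.0], [-1.0, -0.021, -0.0], [0.0, -0.0, -1.0]]
travel [393.9, 32.1, 83.0] dr [0.4362, -0.0013, -0.005]
```

Call:
move_arm(fingers=[85,85,85,85,85,85,85,85,85,85], travel=[[394,32,83],[394,32,83],[394,32,83],[394,32,83],[394,32,83],[394,32,83],[394,32,83],[394,32,83],[394,32,83],[394,32,83]], dr=[[0.436,0,0],[0.436,0,0],[0.436,0,0],[0.436,0,0],[0.436,0,0],[0.436,0,0],[0.436,0,0],[0.436,0,0],[0.436,0,0],[0.436,0,0]])

```text
clock: 2.1
position: [427.9, -195.3, 367.0]
ee_rot: [0.698, -0.683, 0.15, -0.154]
contact_force: [-0.1, 0.6, -1.5]
gripper_width: 84.6
grasp_force: 0.0
```

```bash
python3 - <<'E'
from h import *
st()
m=arm.camera_model("wrist");im=arm.get_image("wrist");np.save("w1.npy",im);cv2.imwrite("pics/w1.png",im[:,:,::-1])
import pickle;pickle.dump(m,open("w1.pkl","wb"));print(np.array(m["pose"]))
for c in cons(mask(im,3,16,180,60),300)[:2]: print(cv2.approxPolyDP(cv2.convexHull(c),3,True)[:,0].tolist())
E
```

```text
{'clock': 2.1, 'position': [427.926, -195.336, 367.011], 'joints': [-0.098, 0.086, -0.493, -0.096, -0.562, 0.19], 'contact_force': [-0.078, 0.591, -1.545], 'gripper_width': 84.584, 'grasp_force': 0.0} [[0.023, -0.907, 0.421], [-1.0, -0.02, 0.01], [-0.001, -0.421, -0.907]]
[[  -0.907    0.141   -0.397  442.548]
 [  -0.021   -0.956   -0.292 -266.6  ]
 [  -0.42    -0.257    0.87   339.418]
 [   0.       0.       0.       1.   ]]
[[125, 103], [172, 102], [184, 112], [185, 128], [176, 138], [131, 142]]
[[110, 104], [119, 107], [127, 121], [126, 137], [121, 142], [109, 139], [101, 123], [102, 111]]
```

View pics/w1.png

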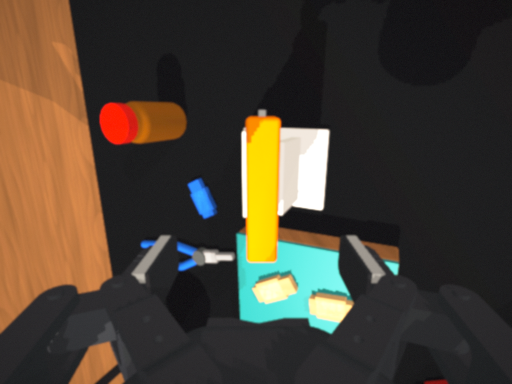

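The wrist view shows the handle's top face at columns 247–281 and rows 117–262, squarely between the open fingers. I'll cast it onto the tilted top-face plane and check the 120 x 26 size.

```bash
python3 - <<'E'
from h import *
import pickle
im=np.load("w1.npy");m=pickle.load(open("w1.pkl","rb"))
mm=mask(im,10,26,150,150);mm[:,:235]=0;mm[265:]=0;mm[:,290:]=0
k=cons(mm,500)[0];print(cv2.boundingRect(k))
B=slope(1.5);o,d=ray("wrist",k,m)
oB=B.inv().apply(o);dB=B.inv().apply(d)
for z in (150,155,160):
    P0=np.array([527,-196,z]);zz=B.inv().apply(P0)[2]
    X=oB+dB*((zz-oB[2])/dB[:,2])[:,None]
    c,s,a=rect(X);a_=a
    C=B.apply([c[0],c[1],zz]); print(z,C,s,a,"grip",C+20*B.as_matrix()[:,2], "tcp", C+(20-155)*B.as_matrix()[:,2])
E
```

```text
(245, 116, 45, 146)
150 [ 523.404 -199.884  148.276] [ 36.464 121.272] 86.90130615234375 grip [ 531.853 -199.662  130.15 ] tcp [ 466.37  -201.377  270.628]
155 [ 521.644 -201.336  152.438] [ 35.67  118.632] 86.90118408203125 grip [ 530.093 -201.115  134.312] tcp [ 464.61 -202.83  274.79]
160 [ 519.883 -202.789  156.6  ] [ 34.876 115.991] 86.9013442993164 grip [ 528.333 -202.567  138.473] tcp [ 462.849 -204.282  278.951]
```

```bash
python3 - <<'E'
from h import *
import pickle
im=np.load("w1.npy");m=pickle.load(open("w1.pkl","rb"))
mm=mask(im,10,30,200,190);mm[:,:235]=0;mm[265:]=0;mm[:,290:]=0
mm=cv2.morphologyEx(mm,cv2.MORPH_OPEN,np.ones((7,7)))
k=cons(mm,500)[0];print(cv2.boundingRect(k),cv2.minAreaRect(k))
B=slope(1.5);o,d=ray("wrist",k,m)
oB=B.inv().apply(o);dB=B.inv().apply(d)
for z in (150,153,156):
    P0=np.array([527,-196,z]);zz=B.inv().apply(P0)[2]
    X=oB+dB*((zz-oB[2])/dB[:,2])[:,None]
    c,s,a=rect(X)
    C=B.apply([c[0],c[1],zz]); print(z,C,s,a,"grip",C+20*B.as_matrix()[:,2], "tcp", C+(20-155)*B.as_matrix()[:,2])
E
```

```text
(246, 117, 34, 144) ((262.5, 188.5), (143.0, 33.0), 90.0)
150 [ 525.856 -199.813  149.42 ] [ 25.9   118.826] 89.99121856689453 grip [ 534.305 -199.592  131.294] tcp [ 468.822 -201.307  271.772]
153 [ 524.767 -200.686  151.902] [ 25.562 117.274] 89.99121856689453 grip [ 533.217 -200.465  133.776] tcp [ 467.734 -202.179  274.254]
156 [ 523.679 -201.558  154.384] [ 25.223 115.721] 89.9912338256836 grip [ 532.129 -201.337  136.258] tcp [ 466.645 -203.052  276.736]
```

```bash
python3 - <<'E'
from h import *
B=slope(1.5);t=np.array([467.5,-201.5,274.5])
plan((t-60*B.as_matrix()[:,2],B),(t,B))
E
```

```text
travel [8.3, 3.6, 40.7] dr [0.0014, -0.0001, -0.001]
travel [8.3, 3.5, 100.7] dr [0.0014, -0.0001, -0.001]
```

Call:
move_arm(fingers=[85,85,85,85,85,85,85,85,85,85], travel=[[6,3.5,20],[6,3.5,40],[6,3.5,55],[6,3.5,70],[6,3.5,80],[6,3.5,90],[6,3.5,97],[6,3.5,101],[6,3.5,101],[6,3.5,101]], dr=[[0,0,0],[0,0,0],[0,0,0],[0,0,0],[0,0,0],[0,0,0],[0,0,0],[0,0,0],[0,0,0],[0,0,0]])

```text
clock: 3.15
position: [467.7, -199.4, 275.0]
ee_rot: [0.699, -0.681, 0.151, -0.155]
contact_force: [0.6, -0.2, 0.9]
gripper_width: 85.2
grasp_force: 0.0
```

```bash
python3 - <<'E'
from h import *
st()
im=arm.get_image("wrist");cv2.imwrite("pics/w2.png",im[:,:,::-1])
E
```

```text
{'clock': 3.15, 'position': [467.699, -199.368, 274.989], 'joints': [-0.101, 0.275, -0.513, -0.155, -0.353, 0.261], 'contact_force': [0.62, -0.194, 0.881], 'gripper_width': 85.23, 'grasp_force': 0.0} [[0.026, -0.906, 0.423], [-1.0, -0.024, 0.011], [0.0, -0.423, -0.906]]
```

View pics/w2.png

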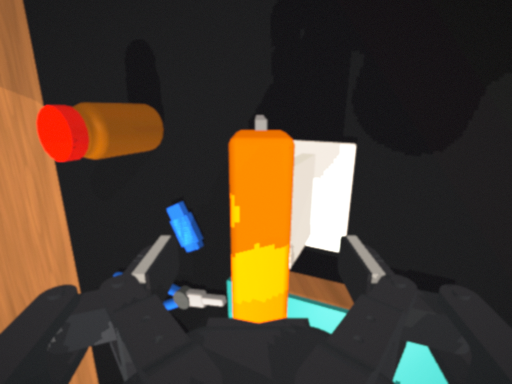

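The handle (columns 230–293) is centred between the pads (about 150 and 365). Closing now.

Call:
move_arm(fingers=[60,40,30,20,15,15,15,15,15,15], travel=[[0,0,0],[0,0,0],[0,0,0],[0,0,0],[0,0,0],[0,0,0],[0,0,0],[0,0,0],[0,0,0],[0,0,0]], dr=[[0,0,0],[0,0,0],[0,0,0],[0,0,0],[0,0,0],[0,0,0],[0,0,0],[0,0,0],[0,0,0],[0,0,0]])

```text
clock: 4.2
position: [467.5, -199.4, 274.9]
ee_rot: [0.699, -0.681, 0.151, -0.155]
contact_force: [-3.7, -0.3, 5.5]
gripper_width: 25.3
grasp_force: 60.1
```

```bash
python3 - <<'E'
from h import *
st(); print(arm.read_state()["wrist_torque"])
E
```

```text
{'clock': 4.2, 'position': [467.52, -199.367, 274.88], 'joints': [-0.101, 0.275, -0.514, -0.155, -0.353, 0.261], 'contact_force': [-3.69, -0.337, 5.49], 'gripper_width': 25.292, 'grasp_force': 60.085} [[0.026, -0.906, 0.422], [-1.0, -0.024, 0.011], [0.0, -0.422, -0.906]]
[-0.023  1.301 -0.025]
```

Call:
move_arm(fingers=[15,15,15,15,15,15,15,15,15,15], travel=[[0,0,-5],[0,0,-15],[0,0,-28],[0,0,-40],[0,0,-53],[0,0,-66],[0,0,-80],[0,0,-95],[0,0,-110],[0,0,-110]], dr=[[0,0,0],[0,0,0],[0,0,0],[0,0,0],[0,0,0],[0,0,0],[0,0,0],[0,0,0],[0,0,0],[0,0,0]])

```text
clock: 5.2
position: [420.0, -200.6, 376.4]
ee_rot: [0.699, -0.681, 0.152, -0.155]
contact_force: [0.5, 0.5, -3.8]
gripper_width: 25.6
grasp_force: 59.8
```

```bash
python3 - <<'E'
from h import *
st(); s=arm.read_state(); print(s["wrist_torque"])
# blade vertical, tool y along world y (yaw 2.35 of board): rotate tool +-90 about vertical
for sg in(1,-1):
    D=Ro.from_euler("z",2.35+90*sg,degrees=True)*slope(0,0); print(sg,D.as_matrix().round(2).tolist())
    plan(([440,-170,430],D))
E
```

```text
{'clock': 5.2, 'position': [419.961, -200.589, 376.373], 'joints': [-0.114, 0.066, -0.485, -0.106, -0.588, 0.215], 'contact_force': [0.471, 0.512, -3.753], 'gripper_width': 25.578, 'grasp_force': 59.811} [[0.026, -0.905, 0.424], [-1.0, -0.024, 0.01], [0.001, -0.424, -0.906]]
[-0.059  1.304 -0.045]
1 [[1.0, 0.04, 0.0], [0.04, -1.0, 0.0], [0.0, 0.0, -1.0]]
travel [-30.0, -41.6, -39.7] dr [-0.3411, -0.3474, -1.5577]
-1 [[-1.0, -0.04, 0.0], [-0.04, 1.0, -0.0], [0.0, 0.0, -1.0]]
travel [-30.0, -41.6, -39.7] dr [-0.346, 0.3398, 1.529]
```

```bash
cat >> h.py <<'E'
BC=np.array([506.,12.5]);BY=np.radians(2.35)
def bd(u,v): return BC+u*np.array([np.cos(BY),np.sin(BY)])+v*np.array([-np.sin(BY),np.cos(BY)])
WIPE=Ro.from_euler("z",92.35,degrees=True)*slope(0,0)
def toB(X): return (np.asarray(X)[...,:2]-BC)@np.array([[np.cos(BY),-np.sin(BY)],[np.sin(BY),np.cos(BY)]])
E
python3 - <<'E'
from h import *
plan(([*bd(-67,-95),400],WIPE)); print(bd(-67,-95))
E
```

```text
travel [-114.8, -33.6, -10.4] dr [-0.3411, -0.3474, -1.5577]
[442.952 -85.167]
```

Call:
move_arm(fingers=[15,15,15,15,15,15,15,15,15,15], travel=[[-5,-2,-11],[-12,-4,-20],[-20,-6,-25],[-30,-10,-25],[-45,-14,-25],[-60,-18,-25],[-75,-22,-20],[-90,-26,-16],[-105,-30,-12],[-115,-34,-10]], dr=[[-0.015,-0.015,-0.07],[-0.042,-0.043,-0.19],[-0.07,-0.072,-0.32],[-0.1,-0.1,-0.45],[-0.128,-0.13,-0.58],[-0.156,-0.158,-0.71],[-0.184,-0.187,-0.84],[-0.212,-0.216,-0.97],[-0.24,-0.245,-1.1],[-0.269,-0.274,-1.23]])

```text
clock: 6.2
position: [444.5, -84.1, 396.9]
ee_rot: [0.989, -0.14, 0.033, -0.036]
contact_force: [0.7, 0.1, -4.5]
gripper_width: 25.5
grasp_force: 59.9
```

```bash
python3 - <<'E'
from h import *
st();plan(([*bd(-67,-95),400],WIPE),([*bd(-67,-95),340],WIPE))
E
```

```text
{'clock': 6.2, 'position': [444.525, -84.104, 396.87], 'joints': [0.159, 0.08, -0.4, -0.059, -1.007, 1.159], 'contact_force': [0.661, 0.07, -4.544], 'gripper_width': 25.518, 'grasp_force': 59.86} [[0.959, -0.275, 0.076], [-0.28, -0.958, 0.062], [0.055, -0.081, -0.995]]
travel [-1.0, 1.2, -3.3] dr [-0.0712, -0.068, -0.3224]
travel [-4.4, 6.0, 56.4] dr [-0.0712, -0.068, -0.3224]
```

Call:
move_arm(fingers=[15,15,15,15,15,15,15,15,15,15], travel=[[-1,1,-3],[-1,1,-3],[-1,1,-3],[-2,2,8],[-2,3,20],[-3,4,32],[-4,5,44],[-4,6,56],[-4,6,56],[-4,6,56]], dr=[[-0.02,-0.02,-0.1],[-0.045,-0.043,-0.2],[-0.071,-0.068,-0.322],[-0.071,-0.068,-0.322],[-0.071,-0.068,-0.322],[-0.071,-0.068,-0.322],[-0.071,-0.068,-0.322],[-0.071,-0.068,-0.322],[-0.071,-0.068,-0.322],[-0.071,-0.068,-0.322]])

```text
clock: 7.2
position: [443.6, -86.0, 340.9]
ee_rot: [1.0, 0.017, 0.001, -0.001]
contact_force: [0.6, 0.2, -4.4]
gripper_width: 25.2
grasp_force: 59.7
```

```bash
python3 - <<'E'
from h import *
st();plan(([*bd(-67,-95),324],WIPE),([*bd(-67,-95),322],WIPE))
a=arm.get_image("scene")[110:270,130:400];np.save("s2.npy",a)
cv2.imwrite("pics/s2.png",cv2.resize(a,None,fx=2.9,fy=2.9)[:,:,::-1])
E
```

```text
{'clock': 7.2, 'position': [443.645, -86.049, 340.926], 'joints': [0.17, 0.152, -0.493, -0.001, -0.923, 1.435], 'contact_force': [0.587, 0.232, -4.42], 'gripper_width': 25.228, 'grasp_force': 59.749} [[0.999, 0.033, 0.003], [0.033, -0.999, 0.001], [0.003, -0.001, -1.0]]
travel [-0.7, -0.9, 16.9] dr [-0.001, -0.0026, -0.0077]
travel [-0.7, -0.9, 18.9] dr [-0.001, -0.0026, -0.0077]
```

View pics/s2.png

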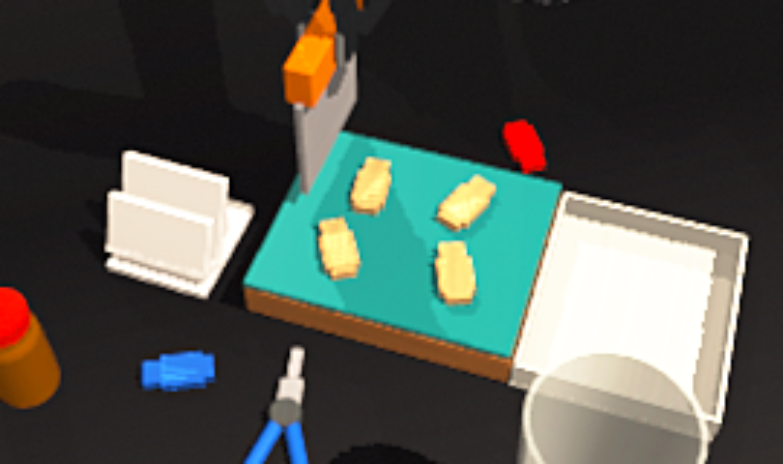

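The blade is held upright over the -y edge of the pad, clear of all four chips. Lowering it towards contact.

Call:
move_arm(fingers=[15,15,15,15,15,15,15,15], travel=[[-0.5,-1,5],[-0.5,-1,9],[-0.5,-1,12],[-0.5,-1,14],[-0.5,-1,15],[-0.5,-1,16],[-0.5,-1,17],[-0.5,-1,17]], dr=[[0,0,-0.008],[0,0,-0.008],[0,0,-0.008],[0,0,-0.008],[0,0,-0.008],[0,0,-0.008],[0,0,-0.008],[0,0,-0.008]])

```text
clock: 8.05
position: [443.3, -85.0, 324.3]
ee_rot: [1.0, 0.021, 0.002, -0.0]
contact_force: [0.6, 0.5, -3.5]
gripper_width: 25.4
grasp_force: 59.9
```

Call:
move_arm(fingers=[15,15,15], travel=[[0,0,0.7],[0,0,1.5],[0,0,1.5]], dr=[[0,0,0],[0,0,0],[0,0,0]])

```text
clock: 8.35
position: [443.3, -84.9, 322.9]
ee_rot: [1.0, 0.021, 0.002, -0.0]
contact_force: [0.1, 0.5, -3.4]
gripper_width: 25.1
grasp_force: 60.2
```

Call:
move_arm(fingers=[15,15,15], travel=[[0,0,0.7],[0,0,1.4],[0,0,1.4]], dr=[[0,0,0],[0,0,0],[0,0,0]])

```text
clock: 8.65
position: [443.6, -84.9, 322.7]
ee_rot: [1.0, 0.022, 0.002, -0.0]
contact_force: [-1.7, 0.7, 5.9]
gripper_width: 25.2
grasp_force: 61.3
```

Call:
move_arm(fingers=[15,15,15,15,15,15,15,15,15,15], travel=[[0,0,-2.5],[0,-8,-2.5],[0,-20,-2.5],[0,-32,-2.5],[0,-44,-2.5],[0,-56,-2.5],[0,-68,-2.5],[0,-80,-2.5],[0,-92,-2.5],[0,-104,-2.5]], dr=[[0,0,0],[0,0,0],[0,0,0],[0,0,0],[0,0,0],[0,0,0],[0,0,0],[0,0,0],[0,0,0],[0,0,0]])

```text
clock: 9.65
position: [438.7, 20.0, 324.1]
ee_rot: [1.0, 0.021, 0.002, -0.0]
contact_force: [0.2, -0.1, -3.3]
gripper_width: 25.2
grasp_force: 60.0
```

```bash
cat >> h.py <<'E'
def chips(n="top"):
    im=arm.get_image(n);np.save("last.npy",im)
    for c in cons(mask(im,12,32,40,120),40):
        X=plane(n,c,50);ctr,s,a=rect(X);u=toB(X)
        if abs(toB(ctr)[0])<130 and -130<toB(ctr)[1]<330: print("chip",toB(ctr),s,"u",u[:,0].min(),u[:,0].max(),"v",u[:,1].min(),u[:,1].max())
E
python3 - <<'E'
from h import *
st();s=arm.read_state();print("blade uv",toB(s["position"]))
chips("top");chips("scene")
E
```

```text
{'clock': 9.65, 'position': [438.744, 19.994, 324.088], 'joints': [0.418, 0.151, -0.546, 0.001, -0.87, 1.195], 'contact_force': [0.165, -0.132, -3.311], 'gripper_width': 25.212, 'grasp_force': 59.965} [[0.999, 0.043, 0.003], [0.043, -0.999, 0.001], [0.003, -0.001, -1.0]]
blade uv [-66.892  10.245]
chip [-88.    88.19] [199.13  266.208] u -193.90921738142052 65.6178437898353 v -47.145993297253625 218.9890949487414
chip [ 41.413 -50.82 ] [60.015 29.699] u 10.871165107163343 69.09630092019604 v -73.62060155184663 -27.941704152760334
chip [128.918  46.625] [298.546 107.114] u 102.33930926242799 234.59174627036032 v -108.01509564625019 170.56719832376427
chip [ 10.537 205.975] [192.54  168.123] u -85.78203334021836 106.85986450578832 v 121.95890975914712 290.07264037635423
chip [-41.806  44.543] [83.357 63.323] u -84.08089972597395 0.594705004774133 v 13.718951159440671 76.48759952415223
chip [35.851 54.181] [65.826 31.416] u 2.808475138926312 68.92148010598859 v 32.8861096677421 75.79110102747717
chip [ 42.733 -50.499] [66.634 31.772] u 9.900218782563918 76.08678826893342 v -74.58905956142657 -26.77630495314476
```

Call:
move_arm(fingers=[15,15,15,15,15,15,15,15,15,15], travel=[[0,-12,0],[0,-26,0],[0,-40,0],[0,-54,0],[0,-68,0],[0,-82,0],[0,-96,0],[0,-110,0],[0,-122,0],[0,-130,0]], dr=[[0,0,0],[0,0,0],[0,0,0],[0,0,0],[0,0,0],[0,0,0],[0,0,0],[0,0,0],[0,0,0],[0,0,0]])

```text
clock: 10.75
position: [433.3, 150.1, 324.2]
ee_rot: [1.0, 0.022, 0.002, -0.001]
contact_force: [0.5, -0.5, -3.3]
gripper_width: 25.6
grasp_force: 60.2
```

```bash
python3 - <<'E'
from h import *
st();s=arm.read_state();print("blade uv",toB(s["position"]))
a=arm.get_image("top")[150:270,130:330];b=arm.get_image("scene")[110:270,150:400]
cv2.imwrite("pics/c3.png",np.hstack([cv2.resize(a,(400,240)),cv2.resize(b,(375,240))])[:,:,::-1])
E
```

```text
{'clock': 10.75, 'position': [433.255, 150.057, 324.199], 'joints': [0.69, 0.184, -0.504, 0.002, -0.88, 0.924], 'contact_force': [0.474, -0.522, -3.306], 'gripper_width': 25.615, 'grasp_force': 60.199} [[0.999, 0.044, 0.003], [0.044, -0.999, 0.001], [0.003, -0.001, -1.0]]
blade uv [-67.043 140.424]
```

View pics/c3.png

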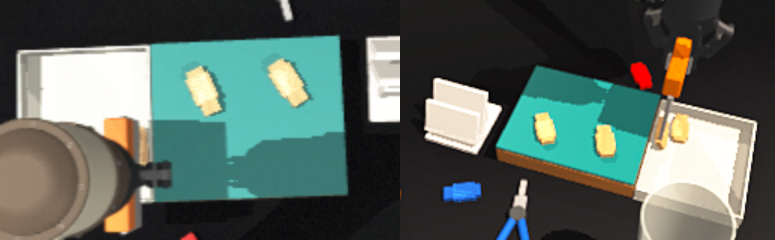

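The two chips left on the pad (C and D) haven't moved. At least one of the swept chips is in the tray. Lifting and going to the second pass.

Call:
move_arm(fingers=[15,15,15,15,15,15,15,15,15,15], travel=[[0,0,-15],[0,0,-35],[13,26,-35],[30,60,-35],[48,96,-35],[65,131,-35],[82,165,-35],[99,199,-35],[110,222,-35],[117,235,-35]], dr=[[0,0,0],[0,0,0],[0,0,0],[0,0,0],[0,0,0],[0,0,0],[0,0,0],[0,0,0],[0,0,0],[0,0,0]])

```text
clock: 11.85
position: [560.5, -83.3, 358.7]
ee_rot: [1.0, 0.02, 0.001, -0.0]
contact_force: [0.4, -0.9, -3.8]
gripper_width: 24.8
grasp_force: 60.6
```

```bash
python3 - <<'E'
from h import *
st();s=arm.read_state();print("blade uv",toB(s["position"]))
plan(([*bd(50,-95),324.5],WIPE))
chips("top");chips("scene")
E
```

```text
{'clock': 11.85, 'position': [560.533, -83.267, 358.737], 'joints': [0.138, 0.323, -0.206, -0.0, -1.039, 1.473], 'contact_force': [0.351, -0.869, -3.798], 'gripper_width': 24.758, 'grasp_force': 60.645} [[0.999, 0.04, 0.002], [0.04, -0.999, 0.001], [0.002, -0.001, -1.0]]
blade uv [ 50.56  -97.923]
travel [-0.6, -2.9, 34.2] dr [-0.0006, -0.002, -0.001]
chip [-43.392 -45.556] [548.462 544.96 ] u -330.5479412671898 252.53988066421982 v -283.75420422708436 251.8515437356652
chip [ 10.537 206.117] [192.54  167.838] u -85.78203334021836 106.85986450578832 v 122.25062528528916 290.07264037635423
chip [35.976 54.039] [65.882 31.626] u 2.808475138926312 68.92148010598859 v 32.8861096677421 75.79110102747717
chip [ 42.639 -50.361] [66.625 31.492] u 9.900218782563918 76.86885794411323 v -74.58905956142657 -26.77630495314476
```

Call:
move_arm(fingers=[15,15,15,15,15], travel=[[0,0,12],[0,0,24],[0,0,31],[0,0,34],[0,0,34]], dr=[[0,0,0],[0,0,0],[0,0,0],[0,0,0],[0,0,0]])

```text
clock: 12.45
position: [560.1, -80.4, 324.7]
ee_rot: [1.0, 0.022, 0.001, -0.0]
contact_force: [0.5, -0.3, -3.5]
gripper_width: 24.9
grasp_force: 60.7
```

Call:
move_arm(fingers=[15,15,15,15,15,15,15,15,15,15], travel=[[0,-6,0],[0,-16,0],[0,-28,0],[0,-40,0],[0,-52,0],[0,-64,0],[0,-76,0],[0,-88,0],[0,-100,0],[0,-112,0]], dr=[[0,0,0],[0,0,0],[0,0,0],[0,0,0],[0,0,0],[0,0,0],[0,0,0],[0,0,0],[0,0,0],[0,0,0]])

```text
clock: 13.45
position: [555.3, 32.0, 325.4]
ee_rot: [1.0, 0.021, 0.002, -0.0]
contact_force: [0.2, -0.5, -3.1]
gripper_width: 25.5
grasp_force: 60.6
```

```bash
python3 - <<'E'
from h import *
st();s=arm.read_state();print("blade uv",toB(s["position"]))
chips("scene")
E
```

```text
{'clock': 13.45, 'position': [555.348, 31.992, 325.444], 'joints': [0.349, 0.339, -0.276, 0.0, -0.952, 1.265], 'contact_force': [0.167, -0.521, -3.138], 'gripper_width': 25.504, 'grasp_force': 60.637} [[0.999, 0.043, 0.003], [0.043, -0.999, 0.001], [0.003, -0.001, -1.0]]
blade uv [50.106 17.452]
chip [ 10.537 205.975] [192.54  168.123] u -85.78203334021836 106.85986450578832 v 121.95890975914712 290.07264037635423
chip [45.031 45.759] [67.251 73.695] u 2.7399381809425707 83.81481197507844 v 15.769506107452324 85.90386856494302
chip [-32.75  -14.423] [137.549  38.953] u -101.30419644554489 35.79545780293343 v -34.71483764348292 5.295395448577668
```

Call:
move_arm(fingers=[15,15,15,15,15,15,15,15,15,15], travel=[[0,-10,0.6],[0,-24,0.6],[0,-38,0.6],[0,-52,0.6],[0,-66,0.6],[0,-80,0.6],[0,-94,0.6],[0,-108,0.6],[0,-120,0.6],[0,-128,0.6]], dr=[[0,0,0],[0,0,0],[0,0,0],[0,0,0],[0,0,0],[0,0,0],[0,0,0],[0,0,0],[0,0,0],[0,0,0]])

```text
clock: 14.5
position: [549.9, 160.1, 325.0]
ee_rot: [1.0, 0.022, 0.002, -0.001]
contact_force: [1.1, -0.3, -3.8]
gripper_width: 25.2
grasp_force: 60.6
```

Call:
move_arm(fingers=[15,15,15,15,15,15,15,15], travel=[[0,-4,0],[0,-4,0],[0,-4,-20],[0,15,-50],[0,50,-75],[0,90,-75],[0,130,-75],[0,160,-75]], dr=[[0,0,0],[0,0,0],[0,0,0],[0,0,0],[0,0,0],[0,0,0],[0,0,0],[0,0,0]])

```text
clock: 15.3
position: [555.9, -3.7, 400.1]
ee_rot: [1.0, 0.021, 0.002, -0.0]
contact_force: [-0.6, 0.1, -4.4]
gripper_width: 25.6
grasp_force: 60.7
```

```bash
python3 - <<'E'
from h import *
st();s=arm.read_state();print("blade uv",toB(s["position"]))
a=arm.get_image("top")[150:270,130:330];b=arm.get_image("scene")[110:270,150:400]
cv2.imwrite("pics/c4.png",np.hstack([cv2.resize(a,(400,240)),cv2.resize(b,(375,240))])[:,:,::-1])
E
```

```text
{'clock': 15.3, 'position': [555.911, -3.665, 400.144], 'joints': [0.285, 0.27, -0.172, -0.0, -1.125, 1.327], 'contact_force': [-0.635, 0.122, -4.419], 'gripper_width': 25.559, 'grasp_force': 60.665} [[0.999, 0.041, 0.003], [0.041, -0.999, 0.001], [0.003, -0.001, -1.0]]
blade uv [ 49.206 -18.198]
```

View pics/c4.png

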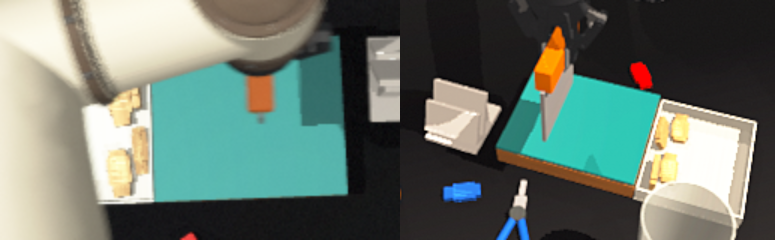

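All four chips are off the pad and in the tray. I'll check the one near its wall again later. Now back to the stand: first a pose 150 mm up the slope.

```bash
python3 - <<'E'
from h import *
H=Ro.from_quat([0.699,-0.681,0.151,-0.155]);p=np.array([467.7,-199.4,275.0])
plan(((p-150*H.as_matrix()[:,2]),H))
E
```

```text
travel [-158.9, 190.4, -11.5] dr [0.3389, 0.343, 1.5552]
```

Call:
move_arm(fingers=[15,15,15,15,15,15,15,15,15,15], travel=[[-8,10,-15],[-25,30,-30],[-45,54,-40],[-65,78,-40],[-85,102,-40],[-105,126,-40],[-122,147,-35],[-137,165,-30],[-148,178,-20],[-154,186,-16]], dr=[[0.015,0.015,0.07],[0.042,0.043,0.19],[0.07,0.071,0.32],[0.098,0.099,0.45],[0.126,0.128,0.58],[0.155,0.157,0.71],[0.183,0.185,0.84],[0.211,0.214,0.97],[0.24,0.243,1.1],[0.268,0.271,1.23]])

```text
clock: 16.4
position: [408.8, -194.3, 414.2]
ee_rot: [0.81, -0.559, 0.124, -0.129]
contact_force: [0.9, 0.6, -3.8]
gripper_width: 25.6
grasp_force: 61.0
```

```bash
python3 - <<'E'
from h import *
st()
H=Ro.from_quat([0.699,-0.681,0.151,-0.155]);p=np.array([467.7,-199.4,275.0])
plan(((p-150*H.as_matrix()[:,2]),H))
E
```

```text
{'clock': 16.4, 'position': [408.822, -194.272, 414.163], 'joints': [-0.12, 0.023, -0.399, -0.153, -0.813, 0.569], 'contact_force': [0.9, 0.649, -3.759], 'gripper_width': 25.551, 'grasp_force': 60.993} [[0.345, -0.873, 0.344], [-0.937, -0.342, 0.07], [0.056, -0.347, -0.936]]
travel [4.6, 7.4, 1.0] dr [0.0718, 0.0743, 0.3225]
```

Call:
move_arm(fingers=[15,15,15,15,15,15], travel=[[1.5,2.5,0.5],[3,5,1],[4.6,7.4,1],[4.6,7.4,1],[4.6,7.4,1],[4.6,7.4,1]], dr=[[0.024,0.025,0.107],[0.048,0.05,0.215],[0.072,0.074,0.3225],[0.072,0.074,0.3225],[0.072,0.074,0.3225],[0.072,0.074,0.3225]])

```text
clock: 17.0
position: [406.1, -200.2, 412.0]
ee_rot: [0.702, -0.678, 0.152, -0.156]
contact_force: [0.6, -1.0, -3.8]
gripper_width: 25.2
grasp_force: 61.1
```

```bash
python3 - <<'E'
from h import *
st()
H=Ro.from_quat([0.699,-0.681,0.151,-0.155]);p=np.array([467.7,-199.4,275.0])
Z=H.as_matrix()[:,2]
plan((p-110*Z,H),(p-70*Z,H))
im=arm.get_image("wrist");a=arm.get_image("top")[150:270,130:390];b=arm.get_image("scene")[100:270,130:400]
cv2.imwrite("pics/c5.png",np.vstack([np.hstack([cv2.resize(a,(520,240)),np.zeros((240,272,3),np.uint8)]),np.hstack([cv2.resize(b,(477,300)),cv2.resize(im,(315,300))])])[:,:,::-1])
E
```

```text
{'clock': 17.0, 'position': [406.138, -200.238, 411.985], 'joints': [-0.117, 0.006, -0.453, -0.099, -0.681, 0.216], 'contact_force': [0.584, -1.032, -3.773], 'gripper_width': 25.241, 'grasp_force': 61.115} [[0.035, -0.905, 0.424], [-0.999, -0.032, 0.013], [0.002, -0.424, -0.906]]
travel [0.8, 2.2, 40.2] dr [-0.0016, 0.0016, 0.0085]
travel [0.9, 2.2, 80.2] dr [-0.0016, 0.0016, 0.0085]
```

View pics/c5.png

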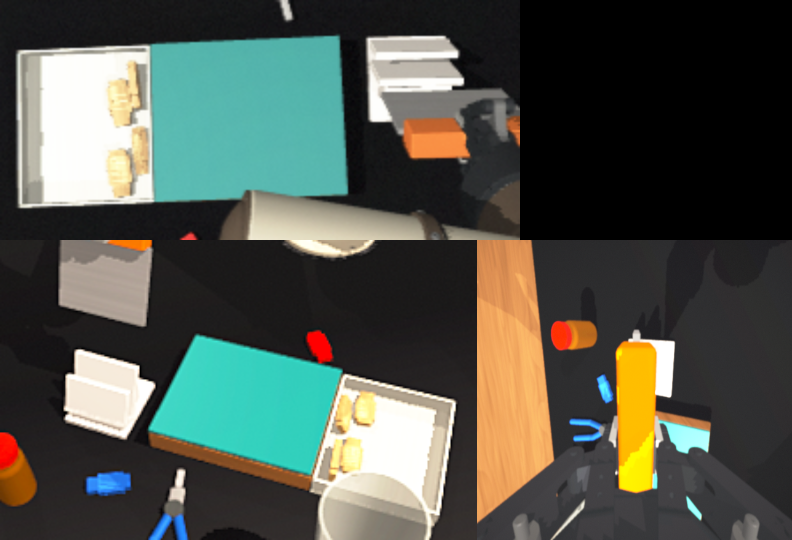

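All four chips lie in the tray, two of them leaning on its inner wall, and the pad is clear. Inserting the scraper along the slope.

Call:
move_arm(fingers=[15,15,15,15,15,15], travel=[[0.3,1,10],[0.8,2,20],[0.8,2.2,30],[0.8,2.2,40],[0.8,2.2,40],[0.8,2.2,40]], dr=[[0,0,0.008],[-0.001,0.001,0.008],[-0.001,0.001,0.008],[-0.001,0.001,0.008],[-0.001,0.001,0.008],[-0.001,0.001,0.008]])

```text
clock: 17.75
position: [421.4, -200.7, 374.3]
ee_rot: [0.699, -0.681, 0.151, -0.155]
contact_force: [-0.8, 0.2, -3.2]
gripper_width: 25.5
grasp_force: 61.0
```

```bash
python3 - <<'E'
from h import *
st()
H=Ro.from_quat([0.699,-0.681,0.151,-0.155]);p=np.array([467.7,-199.4,275.0])
Z=H.as_matrix()[:,2]
plan((p-110*Z,H),(p-50*Z,H),(p,H))
E
```

```text
{'clock': 17.75, 'position': [421.418, -200.729, 374.324], 'joints': [-0.114, 0.071, -0.485, -0.107, -0.585, 0.216], 'contact_force': [-0.75, 0.152, -3.23], 'gripper_width': 25.497, 'grasp_force': 60.972} [[0.026, -0.906, 0.423], [-1.0, -0.023, 0.011], [-0.0, -0.423, -0.906]]
travel [-0.1, 0.0, -0.4] dr [-0.0002, 0.0002, -0.0007]
travel [-0.1, 0.0, 59.6] dr [-0.0002, 0.0002, -0.0007]
travel [-0.1, 0.0, 109.6] dr [-0.0002, 0.0002, -0.0007]
```

Call:
move_arm(fingers=[15,15,15,15,15,15,15,15], travel=[[0,-1.5,6],[0,-1.5,14],[0,-1.5,22],[0,-1.5,30],[0,-1.5,38],[0,-1.5,46],[0,-1.5,54],[0,-1.5,54]], dr=[[0,0,0],[0,0,0],[0,0,0],[0,0,0],[0,0,0],[0,0,0],[0,0,0],[0,0,0]])

```text
clock: 18.55
position: [445.5, -200.0, 325.1]
ee_rot: [0.699, -0.682, 0.15, -0.155]
contact_force: [-0.4, 0.5, -3.9]
gripper_width: 25.6
grasp_force: 61.0
```

Free entry. Continuing down, stopping just short of the floor.

Call:
move_arm(fingers=[15,15,15,15,15,15,15,15,15,15], travel=[[0,0,7],[0,0,15],[0,0,23],[0,0,31],[0,0,38],[0,0,44],[0,0,49],[0,0,52],[0,0,54],[0,0,54]], dr=[[0,0,0],[0,0,0],[0,0,0],[0,0,0],[0,0,0],[0,0,0],[0,0,0],[0,0,0],[0,0,0],[0,0,0]])

```text
clock: 19.55
position: [468.3, -199.5, 277.4]
ee_rot: [0.699, -0.682, 0.151, -0.156]
contact_force: [-0.0, 0.0, -3.5]
gripper_width: 25.8
grasp_force: 61.2
```

```bash
python3 - <<'E'
from h import *
st()
H=Ro.from_quat([0.699,-0.681,0.151,-0.155]);p=np.array([467.7,-199.4,275.0])
plan((p,H))
E
```

```text
{'clock': 19.55, 'position': [468.322, -199.492, 277.447], 'joints': [-0.101, 0.272, -0.51, -0.154, -0.358, 0.259], 'contact_force': [-0.025, 0.009, -3.515], 'gripper_width': 25.816, 'grasp_force': 61.172} [[0.025, -0.906, 0.423], [-1.0, -0.023, 0.011], [-0.001, -0.424, -0.906]]
travel [-0.1, 1.6, 2.0] dr [-0.001, 0.0001, -0.0009]
```

Call:
move_arm(fingers=[15,15,15,15,15], travel=[[0,0.8,0.7],[0,1.6,1.4],[0,1.6,2],[0,1.6,2.4],[0,1.6,2.4]], dr=[[0,0,0],[0,0,0],[0,0,0],[0,0,0],[0,0,0]])

```text
clock: 20.05
position: [467.7, -199.5, 275.0]
ee_rot: [0.699, -0.681, 0.151, -0.156]
contact_force: [-2.3, 1.4, -0.8]
gripper_width: 25.3
grasp_force: 61.6
```

Call:
move_arm(fingers=[15,15,15], travel=[[0,0,0.4],[0,0,0.8],[0,0,0.8]], dr=[[0,0,0],[0,0,0],[0,0,0]])

```text
clock: 20.35
position: [467.7, -199.5, 275.0]
ee_rot: [0.699, -0.681, 0.151, -0.156]
contact_force: [-7.0, 1.1, 5.7]
gripper_width: 25.5
grasp_force: 62.7
```

It's seated: TCP z isn't moving down any further and the upward force is rising. Releasing.

Call:
move_arm(fingers=[30,40,50,65,80,85,85,85,85,85], travel=[[0,0,0],[0,0,0],[0,0,0],[0,0,0],[0,0,0],[0,0,0],[0,0,0],[0,0,0],[0,0,0],[0,0,0]], dr=[[0,0,0],[0,0,0],[0,0,0],[0,0,0],[0,0,0],[0,0,0],[0,0,0],[0,0,0],[0,0,0],[0,0,0]])

```text
clock: 21.35
position: [468.2, -199.5, 274.0]
ee_rot: [0.699, -0.681, 0.151, -0.156]
contact_force: [0.6, 0.4, 0.5]
gripper_width: 84.4
grasp_force: 0.0
```

Call:
move_arm(fingers=[85,85,85,85,85,85,85,85,85,85], travel=[[0,0,-5],[0,0,-15],[0,0,-28],[0,0,-45],[0,0,-65],[0,0,-85],[0,0,-105],[0,0,-125],[0,0,-140],[0,0,-140]], dr=[[0,0,0],[0,0,0],[0,0,0],[0,0,0],[0,0,0],[0,0,0],[0,0,0],[0,0,0],[0,0,0],[0,0,0]])

```text
clock: 22.35
position: [408.0, -201.2, 404.0]
ee_rot: [0.698, -0.681, 0.154, -0.157]
contact_force: [1.2, 0.5, 0.7]
gripper_width: 85.1
grasp_force: 0.0
```

```bash
python3 - <<'E'
from h import *
st()
t=arm.get_image("top");s=arm.get_image("scene");im=arm.get_image("wrist")
o=cons(mask(s,3,16,180,90),100)[0]; print("scene orange",cv2.approxPolyDP(cv2.convexHull(o),2,True)[:,0].tolist())
print("pale on pad:",[c.mean(0) for c in cons(mask(t,12,32,40,120)[172:248,210:300].copy(),15)])
cv2.imwrite("pics/c6.png",np.vstack([np.hstack([cv2.resize(t[150:270,130:390],(520,240)),np.zeros((240,272,3),np.uint8)]),np.hstack([cv2.resize(s[100:270,130:400],(477,300)),cv2.resize(im,(315,300))])])[:,:,::-1])
E
```

```text
{'clock': 22.35, 'position': [408.002, -201.181, 404.05], 'joints': [-0.119, 0.017, -0.464, -0.1, -0.652, 0.21], 'contact_force': [1.244, 0.536, 0.714], 'gripper_width': 85.149, 'grasp_force': 0.0} [[0.025, -0.903, 0.43], [-1.0, -0.023, 0.01], [0.001, -0.43, -0.903]]
scene orange [[210, 162], [205, 165], [165, 154], [164, 139], [172, 137], [210, 147]]
pale on pad: [array([54.526, 74.316])]
```

View pics/c6.png

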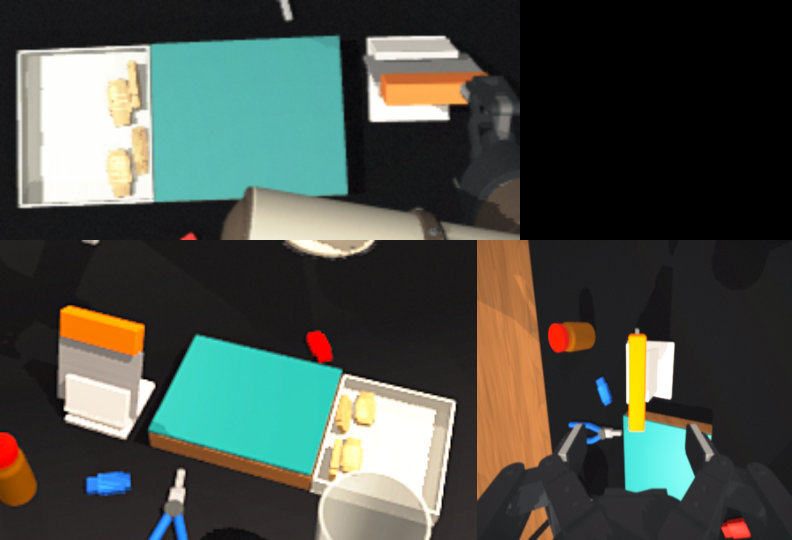

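The scraper's outline in the scene view matches the start to within a pixel. The pad is clear (the single pale blob in the check is the arm's edge), all four chips are in the tray and the bystanders haven't moved. Handing in.

```bash
python3 -c "
from bench import arm
print(arm.job_done())"
```

```text
the job is handed in; nothing more can be done
None
```

All four chips were wiped into the tray with the scraper, the scraper is back fully down in its stand, nothing else was touched, and the job was handed in at about 22.5 s; no verdict was returned.

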